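# Load the analyser's reagent rack and close its end stop

### The arm

A 6-joint arm with a two-finger parallel gripper is mounted at the origin on a cart in front of the work surface, level with it; the furniture and walls round the work are solid. World frame = base frame: x ahead of the robot, y to its left, z up, the work surface at z = 0. Lengths are in mm, angles in rad, forces in N, time in s.
With the tool pointing down it reaches from about 275 to 825 mm from the base axis. Payload 4.9 kg.
Tool frame: the origin (TCP) lies midway between the tips of the shut fingers; the grasp point (between the pads) lies 19 mm behind it (env.grip_point_offset is the distance from the TCP to the grasp point, in mm); z points along the fingers, y is the direction in which the jaws open and shut (so a half turn about z gives the same grasp; the last joint's range is limited). The gripper opens to 85 mm and grips with 20 to 120 N. Pads are 22 mm wide; open, the fingers measure 114 mm over their backs; the gripper's body (76 mm by 85 mm) begins 54 mm behind the grasp point. The pads swing forward as they close: fully open they stand 13 mm farther back than shut.
Start: joints at [-1.305, 0.326, -0.193, 1.052, 0, 1.437], TCP at [214.092, -506.639, 231.281] pointing down, gripper open.
Joint ranges: [-2.65, 2.65], [-0.97, 1.79], [-1.3, 1.35], [-1.93, 2.1], [-1.47, 1.37], [-3.14, 3.14]. Speed limits (rad/s): [2.57, 2.57, 3.14, 3.14, 3.14, 3.14].

### API

Orientations are given as a rotation vector (axis times angle).
In Python, from bench import env, eyes gives the robot as it stands.
- The arm moves only by the tool move_arm, never from a script. Its argument "moves" is a list of rows, each a list of 3 entries, a list of its own where there are three numbers: the shift along the tool's x, y, z in m, then the turn, a rotation vector about the tool's x, y, z in rad, then the finger opening in m, from 0 to 0.0854. In form: [[[dx, dy, dz], [wx, wy, wz], claw], ...]. A call has 1 to 20 rows; each row is the pose to reach, as a shift and turn from the pose commanded when the call began, along the tool's axes at that moment; what a row does not reach only later rows make up. A row lasts 1/8 s, in which the tool goes at most 62.5 mm and 10.7 degrees, less where a joint would pass 70% of its speed; a pose out of reach is approached as far as the arm can. A call with a gripper value outside its range is refused whole. The fingers move at their own pace and stop on an object; "grip_force" is the grip in N (left out, the last holds). Time passes only in rows, so rows that repeat a pose let the fingers close. It gives the time, the measured TCP pose, the force and the opening at its end, in the units of the state.
- env.read_state(): the state, without advancing time (a new reading comes with each control period).
- eyes.read_camera(name): name is "scene" or "top" or "wrist"; returns a dict with "pixels" (384x512x3 uint8, blue, green, red), "fx", "fy", "cx", "cy" (pixels), "camera_from_world" (4x4, takes a point from world to camera coordinates). Camera axes: x right, y down, z forward; pixel columns grow to the right and rows downward; lengths in mm; the calibration is good to about 2 mm. A picture is of the moment at which its call begins. There is no depth.
- env.finish_job(): hands the job in, once; it reports no verdict.
The state is a dict: "time_s": time; "joint_positions": joint angles; "joint_vel": joint speeds; "tau": joint torques, N m; "tcp_pos": TCP position; "tcp_rot": TCP orientation; "wrist_force": force on the tool from outside, world axes, zero at the start; "moment": the same for the moment, N m; "finger_gap": finger opening in mm.
Only numpy, scipy, OpenCV 4.12 (cv2) and the standard library are available. Lean on these libraries where they do the work, as an engineer would, in place of code of your own. Each camera call takes 0.05 s, during which the arm holds its last target.

### The job

Load the reagent rack for the analyser, which finds each cartridge by its distance from the rack's fixed end wall: stand the three capped cartridges upright across the channel, the one-cap cartridge next to the end wall, then the two-cap, then the three-cap, and slide the end stop up so that the row is packed snug against the wall with no gaps left. Keep the full cartridges upright on the way, and leave the open, spent cartridge and the two bottles where they stand.

Things in the scene. Friction and masses are not known exactly. Their poses are not given: they have to be found in the camera images.
- one_cap_mid (a point): off-white plastic reagent cartridge, a flat-sided box standing on the worktop: 88 mm long (its x axis), 40 mm thick (its y axis), body 64 mm high; on top one large grey screw cap (31 mm across) in the middle, 82 mm high over all. Sealed and full, up to 0.32 kg. Grip it across its thickness on the flat sides. The point is its centre, 41 mm above its underside; z up. Symmetric under a half turn.
- two_cap_mid (a point): off-white plastic reagent cartridge, a flat-sided box standing on the worktop: 88 mm long (its x axis), 32 mm thick (its y axis), body 64 mm high; on top two grey screw caps (23 mm across) in a row, 80 mm high over all. Sealed and full, up to 0.25 kg. Grip it across its thickness on the flat sides. The point is its centre, 40 mm above its underside; z up. Symmetric under a half turn.
- three_cap_mid (a point): off-white plastic reagent cartridge, a flat-sided box standing on the worktop: 88 mm long (its x axis), 26 mm thick (its y axis), body 64 mm high; on top three small grey screw caps (18 mm across) in a row, 78 mm high over all. Sealed and full, up to 0.2 kg. Grip it across its thickness on the flat sides. The point is its centre, 39 mm above its underside; z up. Symmetric under a half turn.
- open_cart_mid (a point): spent reagent cartridge, same off-white body as the one-cap one (88 x 40 x 64 mm), but with a single open neck (27 mm across, dark inside) and no cap, 78 mm high over all; the point is its centre. It stays where it is.
- rack: stainless steel reagent rack fixed on the worktop, 330 mm long, 136 mm wide: a straight channel with a fixed plain steel end wall (52 mm above the channel floor) at one end and a grey sliding stop at the other. The channel is 100 mm wide at its floor and flares to 116 mm at the top of its side guides, 21 mm above the floor. Origin: middle of the underside; axes as rack_datum.
- rack_datum (a point): foot of the rack end wall's inner face, mid-width, on the channel floor (10 mm above the worktop). y runs along the channel from the wall to the stop, x across it, z up. Cartridges stand with their 88 mm length across the channel; set down with finger room between them, they slide along the floor together when the stop is pushed.
- stop (a joint): sliding end stop, in m: at 0 its flat face stands 240 mm from the end wall; each 0.001 brings it 1 mm nearer (gap = 0.240 - value; range 0 to 0.19; 0.142 with the row packed solid). Drag about 2.5 N, it stays where left; pushing the whole row takes up to about 12 N. Face plate 92 mm wide, 8 mm thick, top 61 mm above the worktop.
- stop_knob (a point): the stop's grip: middle of a round upright black knob, 25 mm across, 23 mm high, on the stop's foot 55 mm behind the stop's face, on the channel's centre line. The point is 46 mm above the worktop; the top of the foot below it is 21 mm above the worktop. Axes as rack_datum.
- amber_mid (a point): bystander: brown round bottle with a blue cap, 60 mm across, 98 mm high; the point is its centre.
- white_mid (a point): bystander: white round bottle with a green cap, 48 mm across, 93 mm high; the point is its centre.
There are look-alikes about, which are no part of the job. Leave any orange or purple look-alike of the part that bears three_cap_mid alone.

How it is judged:
By the outcome, as a careful person would: the job done as asked, in the order asked, and still so for the second after the job is handed in, with the robot touching nothing.
It also fails if it takes over 99 s, if anything falls off the work surface, if the arm or the gripper's body presses on something with over 40 N, if the wrist force passes 120 N, or if a joint passes its speed limit or range.

## Working session

There is one attempt and no reset: what is moved stays moved. The work goes in short steps, Python scripts to look and compute and a tool call to move; the robot and the scene stay as the last step left them, time stands still between calls to the robot, and variables do not carry over. Pictures are saved under pics/ and viewed, and the job is handed in when it is done.

Besides the shell and the picture viewer there is one more tool, called after "Request:" as name([rows], argument=value, ...), one row to a line, values as JSON. move_arm: Moves the arm, as the interface text tells. Its arguments: {"type":"object","properties":{"moves":{"type":"array","items":{"type":"array"}},"grip_force":{"type":"number"}},"required":["moves"]}

```bash
ls; mkdir -p pics
python3 - <<'E'
from bench import env, eyes
import cv2,numpy as np
s=env.read_state()
for k in s: print(k,s[k])
print(env.grip_point_offset)
for n in ["scene","top","wrist"]:
    c=eyes.read_camera(n); cv2.imwrite(f"pics/{n}0.png",c["pixels"])
    print(n,c["fx"],c["fy"],c["cx"],c["cy"],np.round(c["camera_from_world"],4).tolist())
E
```

```text
pics
time_s 0.0
joint_positions [-1.30520204e+00  3.26972579e-01 -1.93597049e-01  1.05199290e+00
 -1.94535219e-05  1.43659080e+00]
joint_vel [ 0.00029149  0.00070011  0.00050026  0.00032166 -0.00055332  0.00193223]
tau [-5.80736560e-04 -4.43394005e+01  2.62445945e+01  1.53428852e-02
 -1.26088025e-04 -1.05433111e-05]
tcp_pos [ 213.92497826 -506.05214516  230.48121182]
tcp_rot [-3.07730636e+00 -6.23480239e-01  2.12499823e-04]
wrist_force [-0.13074858  1.17950218  0.10199086]
moment [0.00669464 0.01081095 0.03580449]
finger_gap 85.69689653268051
18.700000000000003
scene 391.36604726604975 391.36604726604975 253.91039646382015 186.20808298071537 [[-0.8234, -0.5675, -0.001, 437.8326], [-0.3064, 0.4461, -0.8409, 196.0747], [0.4777, -0.6921, -0.5411, 1168.2088], [0.0, 0.0, 0.0, 1.0]]
top 484.77276147864325 484.77276147864325 253.4150238870008 195.49968858147597 [[0.3028, -0.953, 0.0026, -119.1546], [-0.9265, -0.295, -0.2334, 471.4501], [0.2232, 0.0683, -0.9724, 1631.1867], [0.0, 0.0, 0.0, 1.0]]
wrist 292.3812226227645 292.3812226227645 252.88094509367136 191.01133107617653 [[0.3897, -0.9209, -0.0009, -549.8816], [-0.8728, -0.3697, 0.3185, -41.8124], [-0.2937, -0.1233, -0.9479, 378.5743], [0.0, 0.0, 0.0, 1.0]]
```

View pics/top0.png

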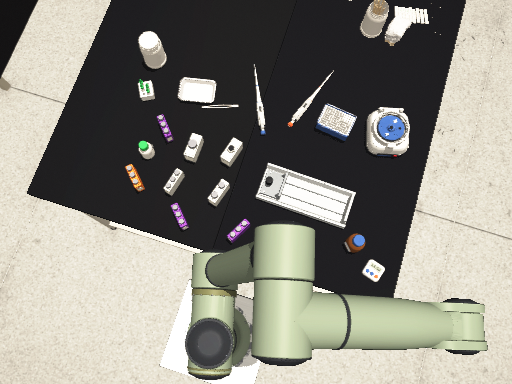

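View pics/scene0.png

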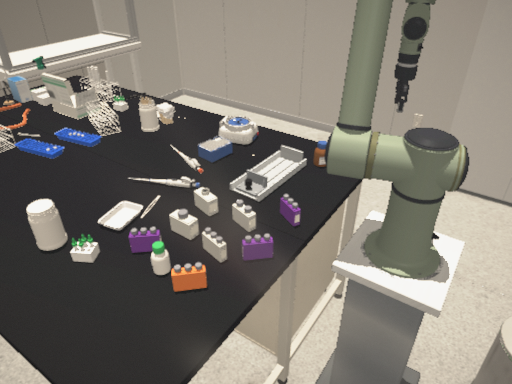

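View pics/wrist0.png

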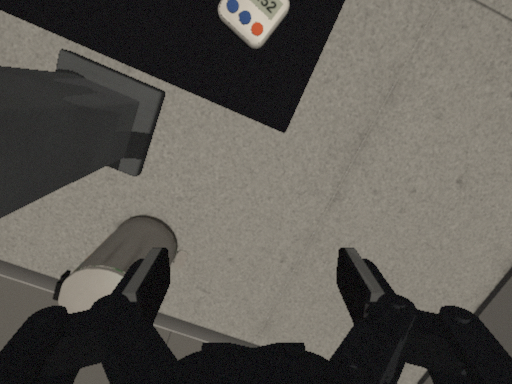

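Run:
```python
import cv2
a=cv2.imread("pics/top0.png")
cv2.imwrite("pics/top0a.png",cv2.resize(a[120:250,115:255],None,fx=5.5,fy=4.6*5.5/4.6*0.8,interpolation=cv2.INTER_CUBIC) if 0 else cv2.resize(a[125:245,115:255],None,fx=5,fy=5,interpolation=cv2.INTER_CUBIC))
cv2.imwrite("pics/top0b.png",cv2.resize(a[150:270,245:380],None,fx=5,fy=5,interpolation=cv2.INTER_CUBIC))
b=cv2.imread("pics/scene0.png")
cv2.imwrite("pics/scene0a.png",cv2.resize(b[140:300,120:320],None,fx=3.75,fy=3.75,interpolation=cv2.INTER_CUBIC))
```

```text
(no output)
```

View pics/top0a.png

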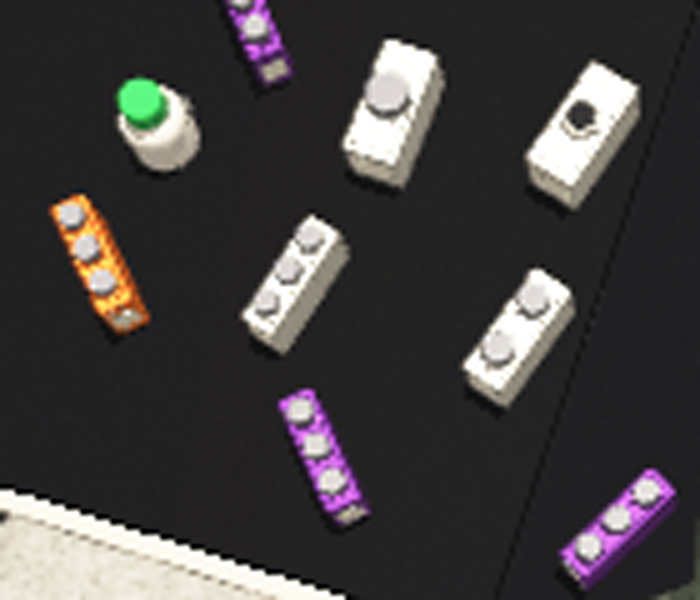

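View pics/top0b.png

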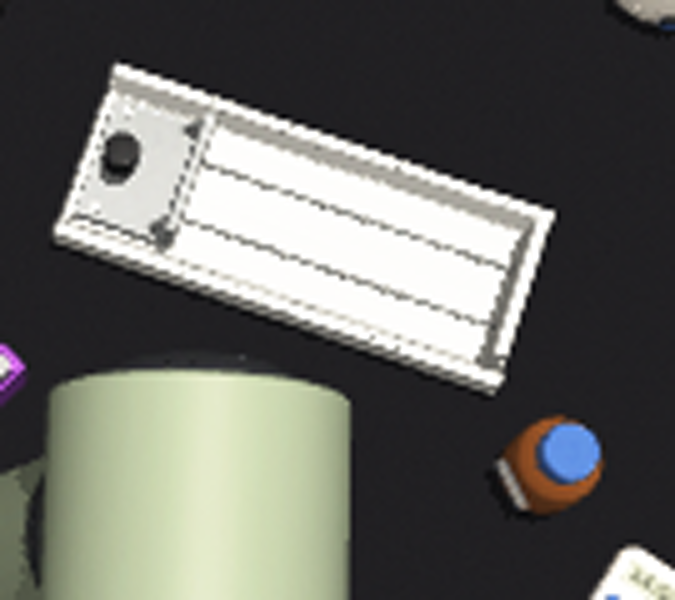

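View pics/scene0a.png

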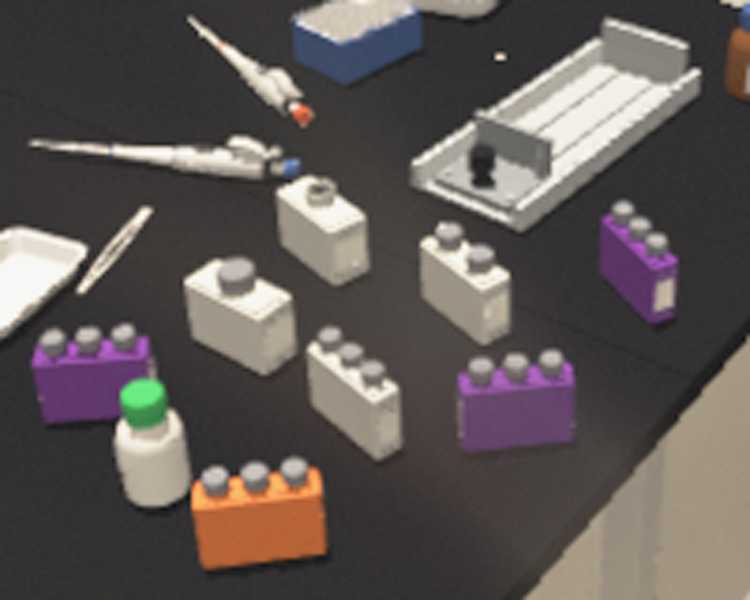

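```bash
cat > h.py <<'E'
import numpy as np, cv2, sys
from scipy.spatial.transform import Rotation as R
from scipy.optimize import least_squares
def bp(c,uv,z):
    M=np.array(c["camera_from_world"]);r=M[:3,:3].T;o=-r@M[:3,3]
    d=r@np.array([(uv[0]-c["cx"])/c["fx"],(uv[1]-c["cy"])/c["fy"],1.]);return o+d*(z-o[2])/d[2]
def pj(c,P):
    M=np.array(c["camera_from_world"]);q=M[:3,:3]@np.array(P).T+M[:3,3:4];return np.c_[c["fx"]*q[0]/q[2]+c["cx"],c["fy"]*q[1]/q[2]+c["cy"]]
def fit(cs,pts):
    """cs cam, pts list of (local xyz, uv, cam index); returns x,y,yaw"""
    best=None
    for y0 in (0,0.8,1.6,2.4,-.8,-1.6,-2.4,3.1):
        def f(p):
            o=[]
            for L,uv,c in pts:
                w=R.from_euler('z',p[2]).apply(L)+[p[0],p[1],0]
                o+=list(pj(c,[w])[0]-uv)
            return o
        s=least_squares(f,[450,0,y0])
        if best is None or s.cost<best.cost: best=s
    return best.x,np.array(best.fun).reshape(-1,2)
E
python3 - <<'E'
from h import *
from bench import eyes
c=eyes.read_camera("top")
def cr(o,p,s=5): return (o[0]+(p[0]+.5)/s-.5,o[1]+(p[1]+.5)/s-.5)
A=(115,125);B=(245,150)
def show(n,o,pts,h):
    print(n,[np.round(bp(c,cr(o,p),h)[:2],0).tolist() for p in pts])
show("one",A,[(390,38),(440,60),(397,168),(345,148)],64); show("cap",A,[(389,94)],82)
show("two",A,[(536,268),(574,293),(503,390),(465,366)],64); show("caps",A,[(535,298),(499,349)],80)
show("three",A,[(316,213),(348,241),(278,335),(243,313)],64); show("caps",A,[(313,236),(290,268),(267,302)],78)
show("rack",B,[(115,65),(553,212),(498,375),(55,228)],31)
show("knob",B,[(122,150)],57.5)
show("amber",B,[(570,452)],98);show("white",A,[(142,102)],93);show("open",A,[(580,115)],78)
show("purples",A,[(617,519),(316,446)],78)
E
```

```text
one [[639.0, 306.0], [634.0, 267.0], [549.0, 269.0], [552.0, 309.0]]
cap [[594.0, 289.0]]
two [[509.0, 153.0], [500.0, 122.0], [420.0, 147.0], [428.0, 177.0]]
caps [[485.0, 144.0], [443.0, 156.0]]
three [[500.0, 313.0], [488.0, 284.0], [409.0, 308.0], [417.0, 337.0]]
caps [[481.0, 306.0], [454.0, 313.0], [426.0, 320.0]]
rack [[622.0, 19.0], [613.0, -308.0], [488.0, -302.0], [494.0, 24.0]]
knob [[556.0, -5.0]]
amber [[437.0, -352.0]]
white [[533.0, 448.0]]
open [[621.0, 157.0]]
purples [[356.0, 43.0], [341.0, 253.0]]
```

```bash
cat >> h.py <<'E'
def pose(env):
    s=env.read_state();return np.array(s["tcp_pos"]),R.from_rotvec(s["tcp_rot"]),s
def plan(env,x,y,z,th):
    """th: world angle (deg) of tool x, tool down"""
    p,r,s=pose(env);t=np.radians(th)
    g=R.from_matrix(np.array([[np.cos(t),np.sin(t),0],[np.sin(t),-np.cos(t),0],[0,0,-1]]).T.T) 
    d=r.inv().apply(np.array([x,y,z])-p); w=(r.inv()*g).as_rotvec()
    print("shift m",np.round(d/1000,4),"turn",np.round(w,4),"rows",max(np.linalg.norm(d)/62.5,np.degrees(np.linalg.norm(w))/10.7))
def wrist(env,eyes,n,crop=None,k=1.5):
    c=eyes.read_camera("wrist");im=c["pixels"]
    cv2.imwrite(f"pics/{n}.png",cv2.resize(im,None,fx=k,fy=k,interpolation=cv2.INTER_CUBIC))
    return c
E
python3 - <<'E'
from h import *
from bench import env,eyes
c=eyes.read_camera("wrist");M=np.array(c["camera_from_world"]);o=-M[:3,:3].T@M[:3,3]
p,r,s=pose(env)
print("cam in tool",r.inv().apply(o-p),"axis",r.inv().apply(M[2,:3]), r.as_matrix())
plan(env,560,250,230,178)
E
```

```text
cam in tool [  81.21231331    0.45277338 -140.95830492] axis [-3.18692932e-01  5.54770034e-04  9.47857852e-01] [[ 9.21145090e-01  3.89219305e-01 -2.37701536e-04]
 [ 3.89219364e-01 -9.21144727e-01  8.23841235e-04]
 [ 1.01697396e-04 -8.51395349e-04 -9.99999632e-01]]
shift m [ 0.6131 -0.562   0.0014] turn [-1.0000e-04 -1.2000e-03 -2.7069e+00] rows 14.494772433853482
```

Run:
```python
from h import *
from bench import env
plan(env,500,240,230,178.4)
```

```text
shift m [ 0.5539 -0.5762  0.0014] turn [-1.0000e-04 -1.2000e-03 -2.7139e+00] rows 14.532155607823201
```

Request:
move_arm([
  [[0.554,-0.576,0.001],[0,0,-2.714],0.085],
  [[0.554,-0.576,0.001],[0,0,-2.714],0.085],
  [[0.554,-0.576,0.001],[0,0,-2.714],0.085],
  [[0.554,-0.576,0.001],[0,0,-2.714],0.085],
  [[0.554,-0.576,0.001],[0,0,-2.714],0.085],
  [[0.554,-0.576,0.001],[0,0,-2.714],0.085],
  [[0.554,-0.576,0.001],[0,0,-2.714],0.085],
  [[0.554,-0.576,0.001],[0,0,-2.714],0.085],
  [[0.554,-0.576,0.001],[0,0,-2.714],0.085],
  [[0.554,-0.576,0.001],[0,0,-2.714],0.085],
  [[0.554,-0.576,0.001],[0,0,-2.714],0.085],
  [[0.554,-0.576,0.001],[0,0,-2.714],0.085],
  [[0.554,-0.576,0.001],[0,0,-2.714],0.085],
  [[0.554,-0.576,0.001],[0,0,-2.714],0.085],
  [[0.554,-0.576,0.001],[0,0,-2.714],0.085],
  [[0.554,-0.576,0.001],[0,0,-2.714],0.085],
  [[0.554,-0.576,0.001],[0,0,-2.714],0.085],
  [[0.554,-0.576,0.001],[0,0,-2.714],0.085],
])

```text
time_s: 2.5
tcp_pos: [500.2, 239.4, 230.4]
tcp_rot: [0.045, 3.141, 0.0]
wrist_force: [-0.0, -0.4, 0.3]
finger_gap: 85.0
```

Run:
```python
from h import *
from bench import env,eyes
p,r,s=pose(env);print(p,r.as_matrix()[:,0],s["time_s"],s["joint_positions"])
wrist(env,eyes,"w1")
```

```text
[500.20674775 239.35331723 230.35524137] [-9.99583386e-01  2.88626287e-02 -4.93780584e-05] 2.5 [ 3.13180303e-01  3.35088201e-01 -1.82246253e-01  1.05340449e+00
  1.39527456e-05  3.42046940e-01]
```

View pics/w1.png

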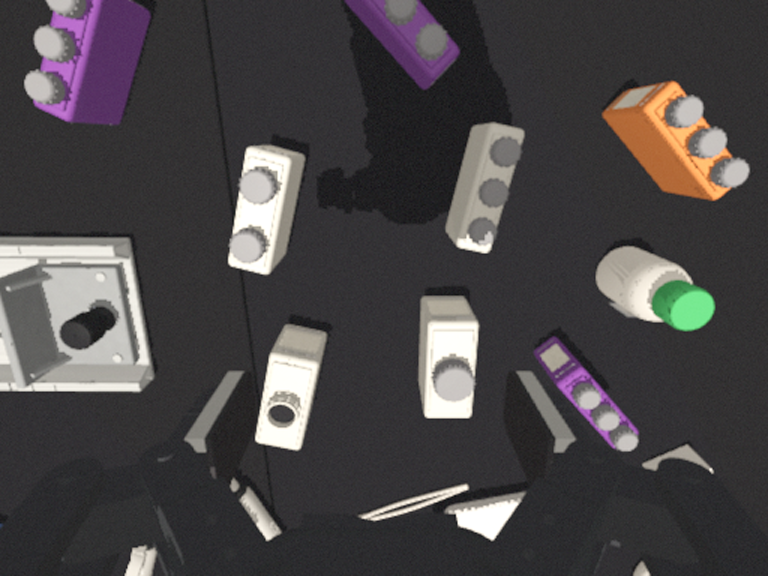

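Run:
```python
import cv2
a=cv2.imread("pics/w1.png");a=cv2.resize(a,(512,384),interpolation=cv2.INTER_AREA)
def crop(n,x,y,w,h,k): cv2.imwrite(f"pics/{n}.png",cv2.resize(a[y:y+h,x:x+w],None,fx=k,fy=k,interpolation=cv2.INTER_CUBIC))
crop("w1one",270,190,60,95,6);crop("w1two",145,90,65,100,6);crop("w1three",290,75,65,100,6)
import numpy as np
ims=[cv2.imread(f"pics/w1{n}.png") for n in ("one","two","three")]
H=600;o=np.zeros((600,800,3),np.uint8);o=np.zeros((600,360+390+0,3),np.uint8)
o[:570,:360]=ims[0];o[:600,360:750]=ims[1];cv2.imwrite("pics/w1ab.png",o)
```

```text
(no output)
```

View pics/w1ab.png

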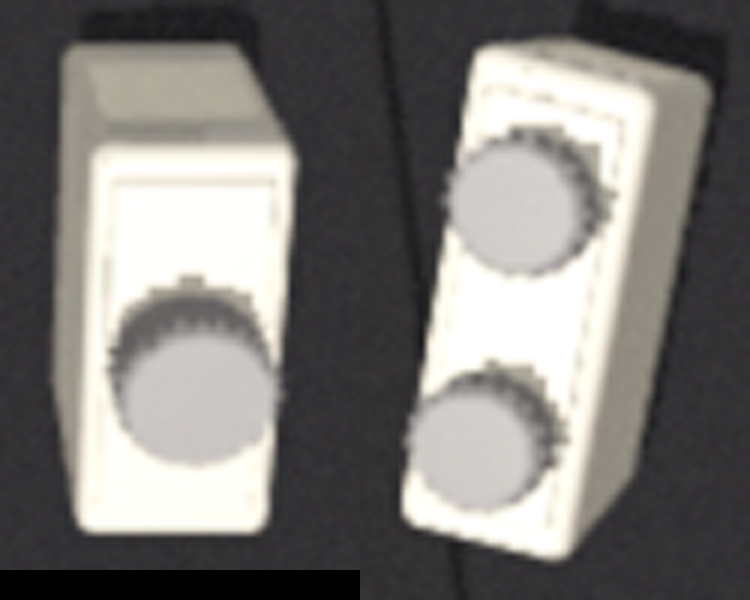

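View pics/w1three.png

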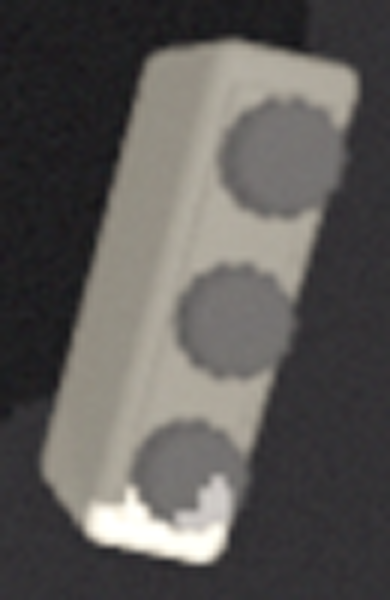

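Run:
```python
from h import *
from bench import env,eyes
c=eyes.read_camera("wrist")
def cr(o,p,s=6): return np.array((o[0]+(p[0]+.5)/s-.5,o[1]+(p[1]+.5)/s-.5))
def go(n,o,W,cor,caps,zc,sp):
    L=[(-44,-W/2,64),(-44,W/2,64),(44,W/2,64),(44,-W/2,64)]
    pts=[(np.array(l),cr(o,p),c) for l,p in zip(L,cor)]
    b,r=fit(None,pts);print(n,"x,y",np.round(b[:2],1),"yaw",np.round(np.degrees(b[2]),1),"res",np.round(r,1).tolist(),"caps",[np.round(bp(c,cr(o,p),zc)[:2],1).tolist() for p in caps])
go("one",(270,190),40,[(93,143),(297,146),(268,534),(78,534)],[(200,398)],82,0)
go("two",(145,90),32,[(118,45),(297,88),(210,560),(42,525)],[(155,205),(112,455)],80,0)
go("three",(290,75),26,[(225,40),(360,72),(222,562),(88,540)],[(285,157),(235,322),(188,470)],78,0)
```

```text
one x,y [593.5 292. ] yaw -1.6 res [[-0.5, -0.1], [0.6, -0.6], [0.3, 0.5], [-0.4, 0.5]] caps [[594.1, 292.4]]
two x,y [464.8 154.6] yaw -16.1 res [[-0.7, -1.5], [0.9, -0.3], [0.4, 1.7], [-0.6, 0.5]] caps [[444.3, 159.5], [485.6, 147.3]]
three x,y [453.8 315.8] yaw -12.9 res [[-1.2, -1.3], [1.7, -1.1], [0.2, 1.9], [-0.8, 1.0]] caps [[427.4, 321.3], [453.2, 314.8], [477.6, 308.2]]
```

Run:
```python
from h import *
from bench import env
plan(env,594,292,21,178.4)
```

```text
shift m [-0.0921  0.0553  0.2094] turn [ 0.0001  0.0002 -0.0007] rows 3.765782399724333
```

Request:
move_arm([
  [[-0.046,0.028,0.03],[0,0,0],0.085],
  [[-0.092,0.055,0.06],[0,0,0],0.085],
  [[-0.092,0.055,0.08],[0,0,0],0.085],
  [[-0.092,0.055,0.12],[0,0,0],0.085],
  [[-0.092,0.055,0.16],[0,0,0],0.085],
  [[-0.092,0.055,0.19],[0,0,0],0.085],
  [[-0.092,0.055,0.209],[0,0,0],0.085],
  [[-0.092,0.055,0.209],[0,0,0],0.085],
  [[-0.092,0.055,0.209],[0,0,0],0.085],
], grip_force=40)

```text
time_s: 3.72
tcp_pos: [594.8, 292.3, 22.6]
tcp_rot: [0.044, 3.139, 0.001]
wrist_force: [0.3, 0.0, 0.8]
finger_gap: 85.1
```

Run:
```python
from h import *
from bench import env,eyes
wrist(env,eyes,"w2")
plan(env,594,292,21,178.4)
```

```text
shift m [ 0.001  -0.0005  0.0019] turn [0.001  0.0025 0.0001] rows 0.03543464530904669
```

View pics/w2.png

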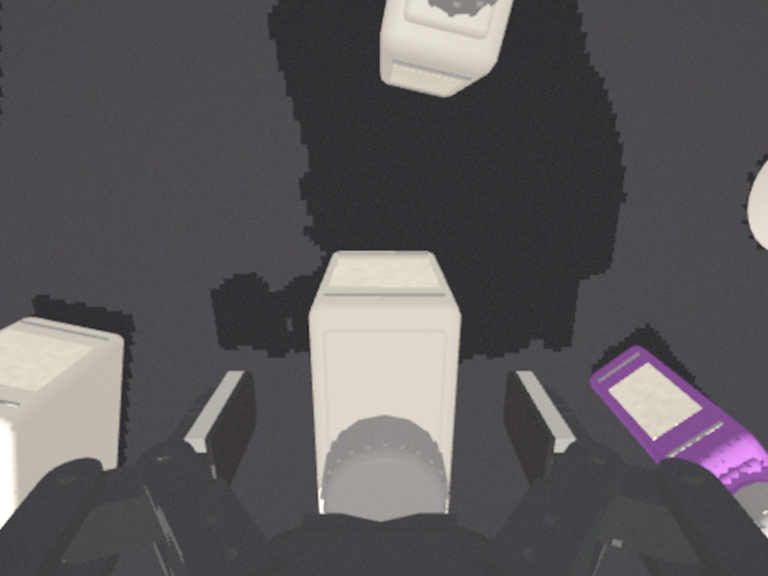

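The one-cap body (px ~385,400) sits centred between the pads. I'll close on it.

Request:
move_arm([
  [[0,0,0.001],[0,0,0],0.03],
  [[0,0,0.001],[0,0,0],0.03],
  [[0,0,0.001],[0,0,0],0.03],
  [[0,0,0.001],[0,0,0],0.03],
  [[0,0,0.001],[0,0,0],0.03],
  [[0,0,0.001],[0,0,0],0.03],
], grip_force=40)

```text
time_s: 4.53
tcp_pos: [594.2, 292.3, 21.0]
tcp_rot: [0.043, 3.14, 0.001]
wrist_force: [0.1, 1.2, 5.4]
finger_gap: 39.6
```

Request:
move_arm([
  [[0,0,-0.02],[0,0,0],0.03],
  [[0,0,-0.06],[0,0,0],0.03],
  [[0,0,-0.1],[0,0,0],0.03],
  [[0,-0.02,-0.13],[0,0,0],0.03],
  [[0.008,-0.05,-0.15],[0,0,0],0.03],
  [[0.016,-0.09,-0.15],[0,0,0],0.03],
  [[0.024,-0.14,-0.15],[0,0,0],0.03],
  [[0.032,-0.19,-0.15],[0,0,0],0.03],
  [[0.04,-0.24,-0.15],[0,0,0],0.03],
  [[0.048,-0.29,-0.15],[0,0,0],0.03],
  [[0.056,-0.34,-0.15],[0,0,0],0.03],
  [[0.064,-0.38,-0.15],[0,0,0],0.03],
  [[0.07,-0.41,-0.15],[0,0,0],0.03],
  [[0.074,-0.43,-0.15],[0,0,0],0.03],
  [[0.074,-0.44,-0.15],[0,0,0],0.03],
  [[0.074,-0.44,-0.15],[0,0,0],0.03],
  [[0.074,-0.44,-0.15],[0,0,0],0.03],
])

```text
time_s: 6.65
tcp_pos: [507.5, -145.0, 170.1]
tcp_rot: [-0.042, -3.141, -0.001]
wrist_force: [0.3, -0.0, -2.4]
finger_gap: 39.9
```

Run:
```python
from h import *
from bench import env,eyes
wrist(env,eyes,"w3");cv2.imwrite("pics/top3.png",eyes.read_camera("top")["pixels"])
p,r,s=pose(env);print(p,r.as_matrix()[:,2])
```

```text
[ 507.54686518 -144.88702525  170.15713087] [-2.95872804e-04  3.30445325e-04 -9.99999902e-01]
```

View pics/w3.png

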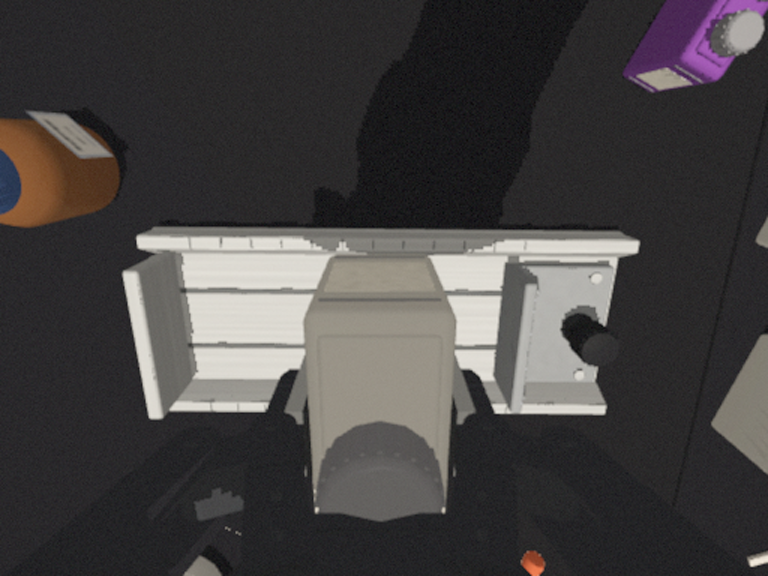

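Run:
```python
import cv2,numpy as np
a=cv2.imread("pics/w3.png");a=cv2.resize(a,(512,384),interpolation=cv2.INTER_AREA)
k=6
l=cv2.resize(a[145:280,80:145],None,fx=4.4,fy=4.4,interpolation=cv2.INTER_CUBIC)
r=cv2.resize(a[145:280,325:430],None,fx=4.4,fy=4.4,interpolation=cv2.INTER_CUBIC)
print(l.shape,r.shape)
cv2.imwrite("pics/w3r.png",np.hstack([l,r]))
```

```text
(594, 286, 3) (594, 462, 3)
```

View pics/w3r.png

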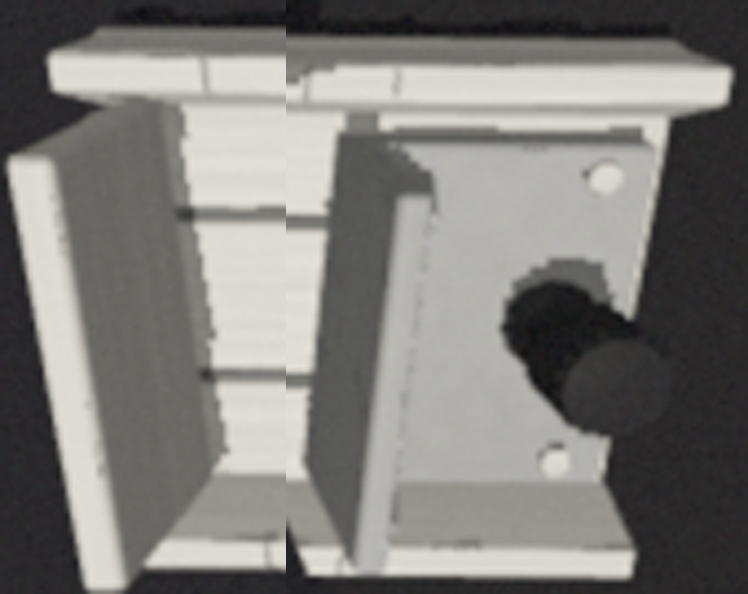

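Run:
```python
from h import *
from bench import env,eyes
c=eyes.read_camera("wrist")
def q(x,y,z,right=0):
    o=(325,145) if right else (80,145)
    if right:x-=286
    return np.round(bp(c,(o[0]+(x+.5)/4.4-.5,o[1]+(y+.5)/4.4-.5),z),1)[:2]
print("wall inner top",q(50,160,62),q(128,585,62))
print("wall outer top",q(10,162,62),q(85,588,62))
print("wall foot",q(185,125,10),q(220,455,10))
print("near outer",q(48,55,31),q(732,66,31,1),"near inner",q(50,92,31),q(730,106,31,1))
print("far outer R",q(634,578,31,1),"inner R",q(634,550,31,1),"inner L",q(160,540,31), "outer L",q(145,568,31))
print("knob top",q(620,387,57.5,1),"stop face top",q(398,195,61,1),q(357,568,61,1))
```

```text
wall inner top [ 495.7 -289.5] [ 596.4 -292.2]
wall outer top [ 495.9 -297.7] [ 596.9 -302.1]
wall foot [ 502.5 -285.5] [ 592.7 -291.5]
near outer [ 480.4 -303.2] [491.3  23.7] near inner [ 488.7 -304.4] [500.5  24.7]
far outer R [624.2  20.4] inner R [615.9  19.3] inner L [ 604.7 -300.2] outer L [ 612.8 -305.4]
knob top [556.2  -4.9] stop face top [509.5 -58.2] [598.6 -60.4]
```

Run:
```python
from h import *
from bench import env
plan(env,548.7,-241,31.5,178.1)
```

```text
shift m [-0.0437 -0.0949  0.1387] turn [ 0.0002 -0.0002  0.0066] rows 2.7781493771838695
```

Request:
move_arm([
  [[-0.02,-0.04,0.0],[0,0,0.006],0.03],
  [[-0.0437,-0.08,0.0],[0,0,0.006],0.03],
  [[-0.0437,-0.095,0.02],[0,0,0.006],0.03],
  [[-0.0437,-0.095,0.05],[0,0,0.006],0.03],
  [[-0.0437,-0.095,0.08],[0,0,0.006],0.03],
  [[-0.0437,-0.095,0.105],[0,0,0.006],0.03],
  [[-0.0437,-0.095,0.12],[0,0,0.006],0.03],
  [[-0.0437,-0.095,0.128],[0,0,0.006],0.03],
  [[-0.0437,-0.095,0.132],[0,0,0.006],0.03],
  [[-0.0437,-0.095,0.132],[0,0,0.006],0.03],
])

```text
time_s: 8.05
tcp_pos: [548.9, -242.1, 38.8]
tcp_rot: [0.053, 3.14, -0.001]
wrist_force: [-0.0, 0.2, -1.6]
finger_gap: 39.5
```

Run:
```python
from h import *
from bench import env,eyes
wrist(env,eyes,"w4");c=eyes.read_camera("scene")
cv2.imwrite("pics/s4.png",cv2.resize(c["pixels"][120:220,210:330],None,fx=5,fy=5,interpolation=cv2.INTER_CUBIC))
plan(env,548.7,-241,31.5,178.1)
```

```text
shift m [0.0004 0.0013 0.0076] turn [-0.0007  0.0012 -0.0006] rows 0.12276990261018536
```

View pics/w4.png

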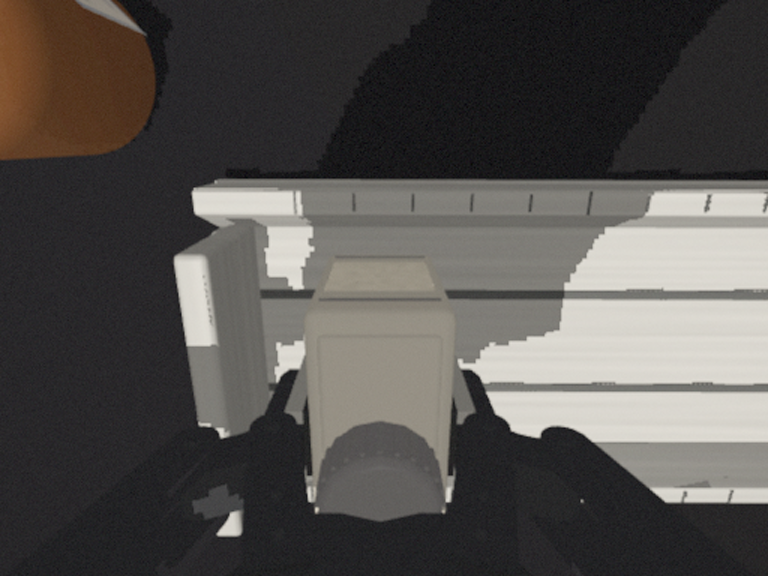

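View pics/s4.png

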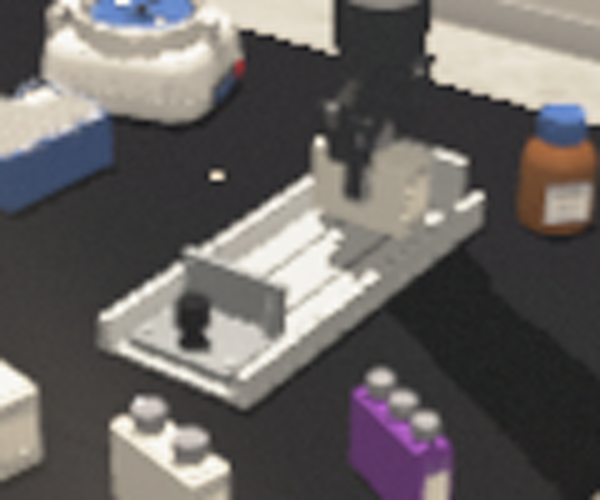

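Request:
move_arm([
  [[0,0.001,0.004],[0,0,0],0.03],
  [[0,0.001,0.0065],[0,0,0],0.03],
  [[0,0.001,0.0075],[0,0,0],0.03],
  [[0,0.001,0.0075],[0,0,0],0.03],
])

```text
time_s: 8.65
tcp_pos: [548.5, -240.8, 31.2]
tcp_rot: [-0.053, -3.141, -0.0]
wrist_force: [-2.7, 0.6, 3.9]
finger_gap: 39.3
```

Request:
move_arm([
  [[0,0,0],[0,0,0],0.052],
  [[0,0,0],[0,0,0],0.052],
  [[0,0,0],[0,0,0],0.052],
  [[0,0,-0.015],[0,0,0],0.052],
  [[0,0,-0.05],[0,0,0],0.052],
  [[0,0,-0.1],[0,0,0],0.052],
  [[0,0.02,-0.15],[0,0,0],0.07],
  [[0,0.05,-0.18],[0,0,0],0.085],
  [[0,0.05,-0.18],[0,0,0],0.085],
])

```text
time_s: 9.78
tcp_pos: [552.0, -190.3, 214.9]
tcp_rot: [0.049, 3.135, -0.004]
wrist_force: [-0.3, -0.1, 0.1]
finger_gap: 85.3
```

Run:
```python
from h import *
from bench import env,eyes
wrist(env,eyes,"w5")
plan(env,464.5,153.5,21,164)
```

```text
shift m [0.0983 0.3417 0.1908] turn [-0.0014  0.0034  0.2469] rows 6.456786948854071
```

View pics/w5.png

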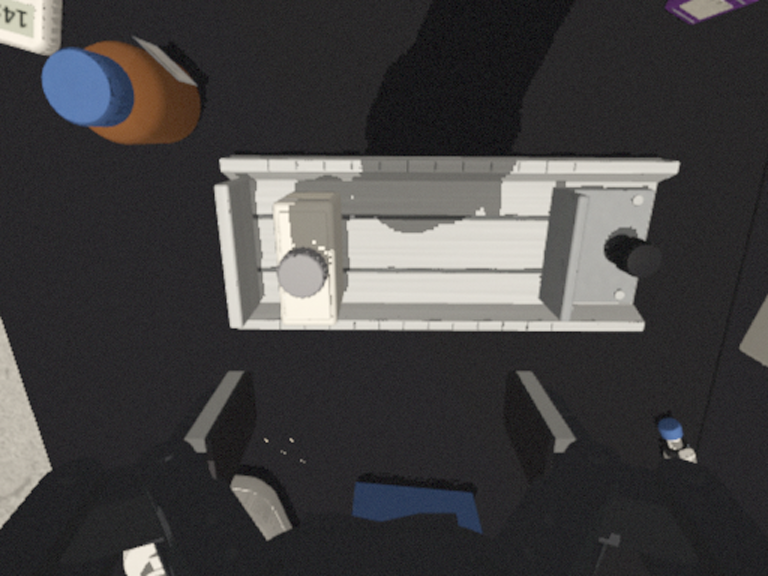

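Request:
move_arm([
  [[0.015,0.05,0.0],[0,0,0.15],0.085],
  [[0.03,0.1,0.0],[0,0,0.247],0.085],
  [[0.045,0.155,0.0],[0,0,0.247],0.085],
  [[0.06,0.21,0.01],[0,0,0.247],0.085],
  [[0.075,0.265,0.03],[0,0,0.247],0.085],
  [[0.09,0.315,0.05],[0,0,0.247],0.085],
  [[0.098,0.342,0.08],[0,0,0.247],0.085],
  [[0.098,0.342,0.12],[0,0,0.247],0.085],
  [[0.098,0.342,0.16],[0,0,0.247],0.085],
  [[0.098,0.342,0.19],[0,0,0.247],0.085],
  [[0.098,0.342,0.19],[0,0,0.247],0.085],
  [[0.098,0.342,0.19],[0,0,0.247],0.085],
])

```text
time_s: 11.32
tcp_pos: [464.2, 153.7, 21.1]
tcp_rot: [-0.441, -3.11, 0.0]
wrist_force: [-0.8, 0.1, 0.1]
finger_gap: 85.1
```

Run:
```python
from h import *
from bench import env,eyes
wrist(env,eyes,"w6")
plan(env,464.5,153.5,21,164)
```

```text
shift m [ 0.0001 -0.0005  0.0006] turn [ 0.0004  0.0012 -0.0021] rows 0.012993431072197493
```

View pics/w6.png

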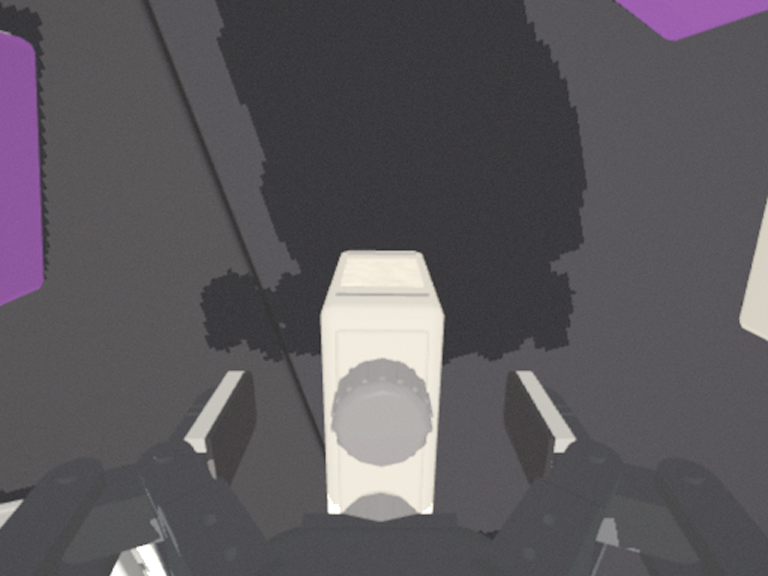

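Centred and aligned on the two-cap (px ~382,400). Closing, then lifting.

Request:
move_arm([
  [[0,0,0],[0,0,0],0.02],
  [[0,0,0],[0,0,0],0.02],
  [[0,0,0],[0,0,0],0.02],
  [[0,0,0],[0,0,0],0.02],
  [[0,0,0],[0,0,0],0.02],
  [[0,0,0],[0,0,0],0.02],
  [[0,0,0],[0,0,0],0.02],
  [[0,0,-0.02],[0,0,0],0.02],
  [[0,0,-0.06],[0,0,0],0.02],
  [[0,0,-0.1],[0,0,0],0.02],
  [[0,0,-0.14],[0,0,0],0.02],
  [[0,0,-0.14],[0,0,0],0.02],
])

```text
time_s: 12.88
tcp_pos: [465.9, 154.6, 163.4]
tcp_rot: [0.439, 3.106, 0.003]
wrist_force: [0.5, -0.1, -2.2]
finger_gap: 31.6
```

Run:
```python
from h import *
from bench import env,eyes
plan(env,550.8,-175,41,178.1)
```

```text
shift m [-0.1723 -0.2935  0.1225] turn [ 0.0018  0.0053 -0.2475] rows 5.786547247317062
```

Request:
move_arm([
  [[-0.02,-0.03,0],[0,0,-0.08],0.02],
  [[-0.045,-0.075,0],[0,0,-0.16],0.02],
  [[-0.07,-0.12,0],[0,0,-0.24],0.02],
  [[-0.095,-0.165,0],[0,0,-0.247],0.02],
  [[-0.12,-0.21,0],[0,0,-0.247],0.02],
  [[-0.145,-0.25,0],[0,0,-0.247],0.02],
  [[-0.165,-0.28,0],[0,0,-0.247],0.02],
  [[-0.172,-0.293,0],[0,0,-0.247],0.02],
  [[-0.172,-0.293,0.02],[0,0,-0.247],0.02],
  [[-0.172,-0.293,0.06],[0,0,-0.247],0.02],
  [[-0.172,-0.293,0.095],[0,0,-0.247],0.02],
  [[-0.172,-0.293,0.115],[0,0,-0.247],0.02],
  [[-0.172,-0.293,0.122],[0,0,-0.247],0.02],
  [[-0.172,-0.293,0.122],[0,0,-0.247],0.02],
])

```text
time_s: 14.62
tcp_pos: [547.4, -174.3, 38.3]
tcp_rot: [-0.052, -3.14, -0.001]
wrist_force: [-0.4, -0.4, -1.6]
finger_gap: 31.5
```

Run:
```python
from h import *
from bench import env,eyes
wrist(env,eyes,"w7")
plan(env,550.8,-175,31,178.1)
```

```text
shift m [-0.0027 -0.0002  0.0081] turn [ 0.0001  0.0001 -0.0001] rows 0.13626886898248786
```

View pics/w7.png

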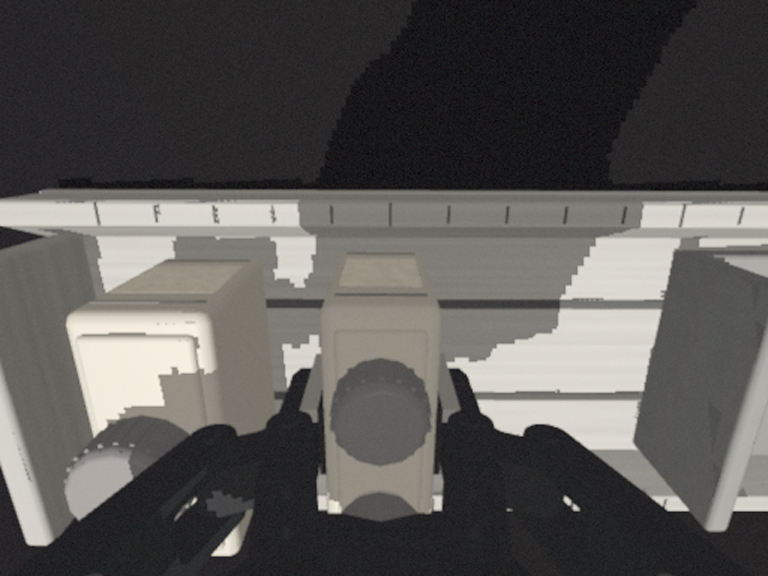

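Request:
move_arm([
  [[-0.0027,0.003,0.0],[0,0,0],0.02],
  [[-0.0027,0.003,0.004],[0,0,0],0.02],
  [[-0.0027,0.003,0.0065],[0,0,0],0.02],
  [[-0.0027,0.003,0.0075],[0,0,0],0.02],
  [[-0.0027,0.003,0.0075],[0,0,0],0.02],
])

```text
time_s: 15.3
tcp_pos: [550.7, -172.1, 31.7]
tcp_rot: [0.053, 3.141, 0.0]
wrist_force: [-1.6, 1.3, 2.8]
finger_gap: 31.4
```

Request:
move_arm([
  [[0,0,0],[0,0,0],0.041],
  [[0,0,0],[0,0,0],0.041],
  [[0,0,0],[0,0,0],0.041],
  [[0,0,-0.015],[0,0,0],0.041],
  [[0,0,-0.05],[0,0,0],0.041],
  [[0,0,-0.1],[0,0,0],0.041],
  [[0,0.02,-0.15],[0,0,0],0.07],
  [[0,0.05,-0.18],[0,0,0],0.085],
  [[0,0.05,-0.18],[0,0,0],0.085],
])

```text
time_s: 16.42
tcp_pos: [554.2, -121.4, 215.2]
tcp_rot: [0.049, 3.135, -0.003]
wrist_force: [0.2, 0.1, -0.1]
finger_gap: 84.9
```

Run:
```python
from h import *
from bench import env,eyes
wrist(env,eyes,"w8")
plan(env,453.7,314.5,20,166)
```

```text
shift m [0.1142 0.4334 0.1921] turn [-0.0012  0.0033  0.2119] rows 7.802087909038901
```

View pics/w8.png

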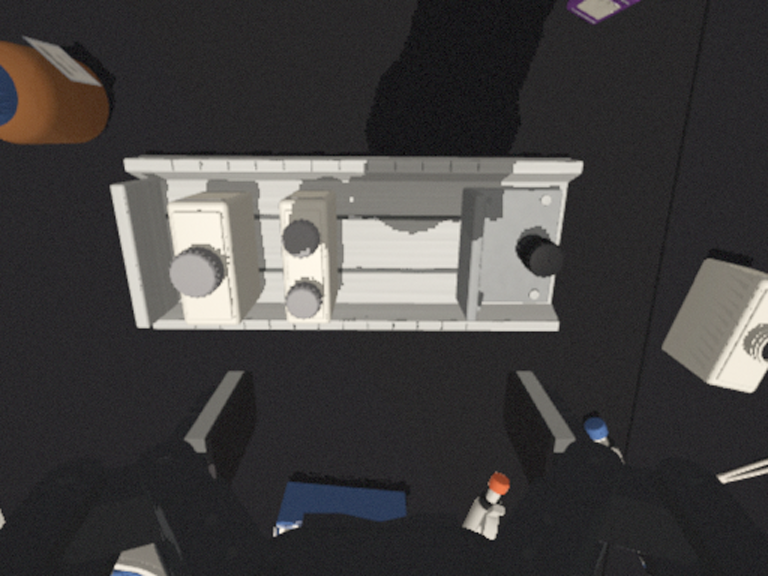

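Request:
move_arm([
  [[0.015,0.055,0.0],[0,0,0.15],0.085],
  [[0.03,0.11,0.0],[0,0,0.212],0.085],
  [[0.045,0.165,0.0],[0,0,0.212],0.085],
  [[0.06,0.22,0.0],[0,0,0.212],0.085],
  [[0.075,0.275,0.01],[0,0,0.212],0.085],
  [[0.09,0.33,0.03],[0,0,0.212],0.085],
  [[0.105,0.385,0.05],[0,0,0.212],0.085],
  [[0.114,0.433,0.07],[0,0,0.212],0.085],
  [[0.114,0.433,0.1],[0,0,0.212],0.085],
  [[0.114,0.433,0.12],[0,0,0.212],0.085],
  [[0.114,0.433,0.12],[0,0,0.212],0.085],
])

```text
time_s: 17.85
tcp_pos: [451.3, 312.8, 88.6]
tcp_rot: [-0.386, -3.113, 0.006]
wrist_force: [0.1, -0.8, 0.6]
finger_gap: 85.2
```

Run:
```python
from h import *
from bench import env,eyes
wrist(env,eyes,"w9")
plan(env,453.7,314.5,20,166)
```

```text
shift m [-0.0011  0.0017  0.07  ] turn [-0.0024 -0.0022 -0.0023] rows 1.1199767889447771
```

View pics/w9.png

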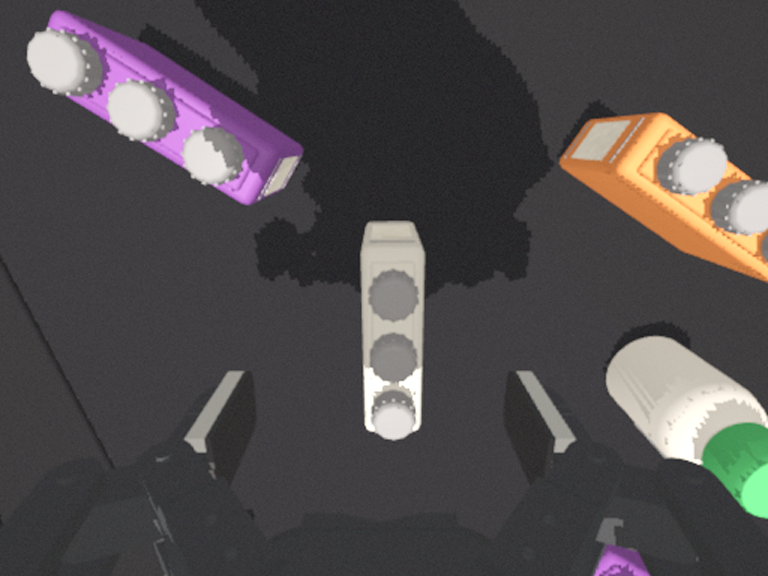

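Run:
```python
from h import *
from bench import env,eyes
c=eyes.read_camera("wrist")
P=[bp(c,(u/1.5,v/1.5),78) for u,v in [(393,295),(393,357),(393,421)]];print(np.round(P,1))
m=np.mean(P,0);plan(env,m[0],m[1],20,166)
```

```text
[[426.6 324.   78. ]
 [451.5 318.   78. ]
 [480.  311.1  78. ]]
shift m [0.0014 0.0038 0.071 ] turn [-0.0009 -0.0007 -0.0024] rows 1.137599868889312
```

Request:
move_arm([
  [[0.0,0.0035,0.02],[0,0,0],0.085],
  [[0.0,0.0035,0.05],[0,0,0],0.085],
  [[0.0,0.0035,0.07],[0,0,0],0.085],
  [[0.0,0.0035,0.07],[0,0,0],0.085],
  [[0.0,0.0035,0.07],[0,0,0],0.015],
  [[0.0,0.0035,0.07],[0,0,0],0.015],
  [[0.0,0.0035,0.07],[0,0,0],0.015],
  [[0.0,0.0035,0.07],[0,0,0],0.015],
  [[0.0,0.0035,0.07],[0,0,0],0.015],
  [[0.0,0.0035,0.07],[0,0,0],0.015],
  [[0.0,0.0035,0.07],[0,0,0],0.015],
  [[0.0,0.0035,0.07],[0,0,0],0.015],
])

```text
time_s: 19.45
tcp_pos: [454.6, 318.1, 22.1]
tcp_rot: [0.385, 3.117, 0.001]
wrist_force: [-0.9, -1.4, 5.5]
finger_gap: 25.6
```

Request:
move_arm([
  [[0,0,-0.02],[0,0,0],0.015],
  [[0,0,-0.06],[0,0,0],0.015],
  [[0,0,-0.1],[0,0,0],0.015],
  [[0,0,-0.14],[0,0,0],0.015],
  [[0,0,-0.14],[0,0,0],0.015],
])

```text
time_s: 20.08
tcp_pos: [455.8, 318.9, 164.3]
tcp_rot: [0.384, 3.113, 0.005]
wrist_force: [-0.5, -0.1, -1.2]
finger_gap: 25.8
```

Run:
```python
from h import *
from bench import env,eyes
plan(env,552.8,-111,41,178.1)
```

```text
shift m [-0.198  -0.3939  0.1226] turn [ 0.0035  0.0048 -0.2125] rows 7.322180836231337
```

Request:
move_arm([
  [[-0.015,-0.03,0],[0,0,-0.07],0.015],
  [[-0.04,-0.075,0],[0,0,-0.14],0.015],
  [[-0.065,-0.12,0],[0,0,-0.2125],0.015],
  [[-0.09,-0.17,0],[0,0,-0.2125],0.015],
  [[-0.115,-0.22,0],[0,0,-0.2125],0.015],
  [[-0.14,-0.27,0],[0,0,-0.2125],0.015],
  [[-0.165,-0.32,0],[0,0,-0.2125],0.015],
  [[-0.185,-0.36,0],[0,0,-0.2125],0.015],
  [[-0.195,-0.384,0],[0,0,-0.2125],0.015],
  [[-0.199,-0.394,0],[0,0,-0.2125],0.015],
  [[-0.199,-0.394,0.02],[0,0,-0.2125],0.015],
  [[-0.199,-0.394,0.06],[0,0,-0.2125],0.015],
  [[-0.199,-0.394,0.095],[0,0,-0.2125],0.015],
  [[-0.199,-0.394,0.115],[0,0,-0.2125],0.015],
  [[-0.199,-0.394,0.12],[0,0,-0.2125],0.015],
  [[-0.199,-0.394,0.12],[0,0,-0.2125],0.015],
])

```text
time_s: 22.08
tcp_pos: [550.9, -112.1, 41.1]
tcp_rot: [-0.051, -3.14, -0.001]
wrist_force: [-0.4, -0.4, -1.6]
finger_gap: 25.5
```

Run:
```python
from h import *
from bench import env,eyes
wrist(env,eyes,"w10")
plan(env,552.8,-111,31.5,178.1)
```

```text
shift m [-0.0013  0.0015  0.0103] turn [-0.0001  0.0006  0.0005] rows 0.16737335898957306
```

View pics/w10.png

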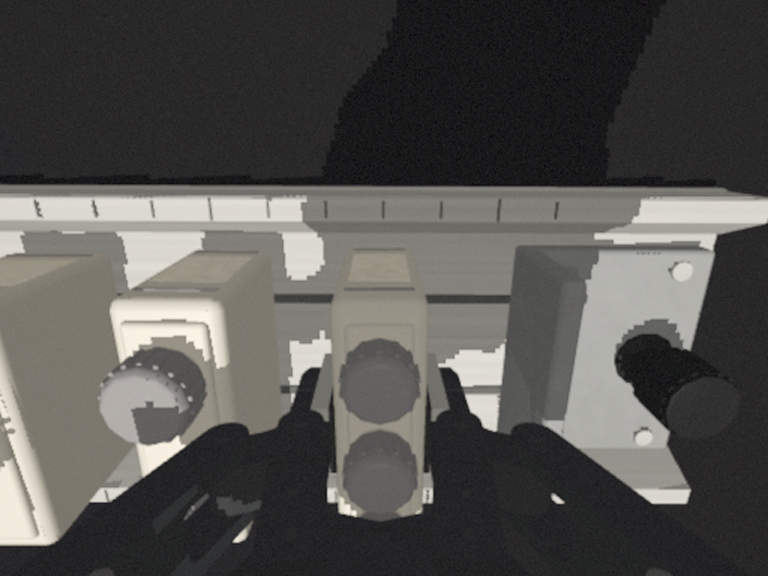

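Request:
move_arm([
  [[-0.003,0.0015,0.0],[0,0,0],0.015],
  [[-0.003,0.0015,0.005],[0,0,0],0.015],
  [[-0.003,0.0015,0.008],[0,0,0],0.015],
  [[-0.003,0.0015,0.0095],[0,0,0],0.015],
  [[-0.003,0.0015,0.0095],[0,0,0],0.015],
])

```text
time_s: 22.75
tcp_pos: [554.0, -111.3, 32.4]
tcp_rot: [-0.052, -3.141, -0.0]
wrist_force: [-2.1, 0.8, 5.5]
finger_gap: 25.3
```

Request:
move_arm([
  [[0,0,0],[0,0,0],0.036],
  [[0,0,0],[0,0,0],0.036],
  [[0,0,0],[0,0,0],0.036],
  [[0,0,-0.015],[0,0,0],0.036],
  [[0,0,-0.05],[0,0,0],0.036],
  [[0,0,-0.1],[0,0,0],0.036],
  [[0,0.02,-0.14],[0,0,0],0.045],
  [[0,0.06,-0.14],[0,0,0],0.045],
  [[0,0.06,-0.14],[0,0,0],0.045],
])

```text
time_s: 23.88
tcp_pos: [556.5, -49.5, 173.5]
tcp_rot: [0.047, 3.139, 0.0]
wrist_force: [-1.6, -0.4, 0.5]
finger_gap: 45.0
```

Run:
```python
from h import *
from bench import env,eyes
c=wrist(env,eyes,"w11")
plan(env,556.5,-5,27,178.1)
```

```text
shift m [0.0014 0.0456 0.1459] turn [-0.0005  0.0011  0.0019] rows 2.446034398327286
```

View pics/w11.png

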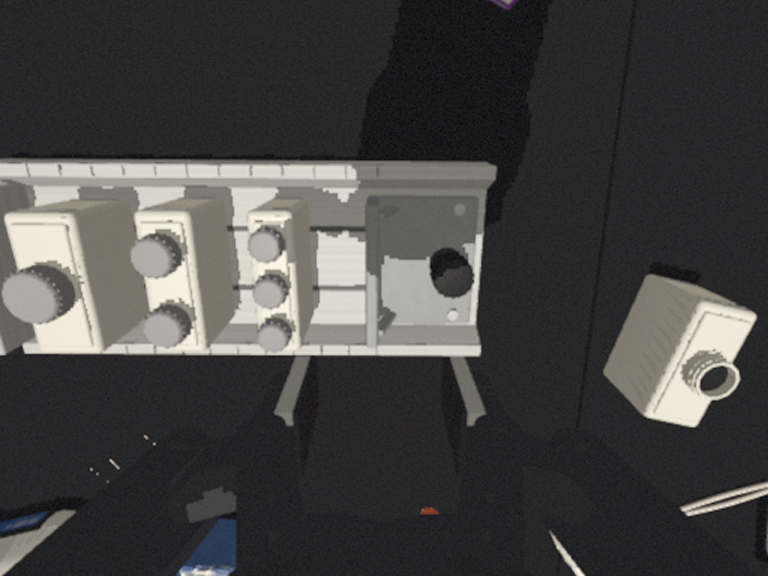

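Run:
```python
from h import *
from bench import env,eyes
c=eyes.read_camera("wrist")
k=bp(c,(452/1.5,274/1.5),57.5);print(k)
plan(env,k[0],k[1],27,178.1)
```

```text
[553.4710551   -6.98199356  57.5       ]
shift m [0.0043 0.0443 0.1454] turn [-0.0006  0.0006  0.0007] rows 2.4333041771651156
```

Request:
move_arm([
  [[0.003,0.03,0.0],[0,0,0],0.045],
  [[0.003,0.045,0.03],[0,0,0],0.045],
  [[0.003,0.045,0.07],[0,0,0],0.045],
  [[0.003,0.045,0.1],[0,0,0],0.045],
  [[0.003,0.045,0.125],[0,0,0],0.045],
  [[0.003,0.045,0.14],[0,0,0],0.045],
  [[0.003,0.045,0.146],[0,0,0],0.045],
  [[0.003,0.045,0.146],[0,0,0],0.045],
])

```text
time_s: 24.98
tcp_pos: [554.9, -6.6, 25.9]
tcp_rot: [0.053, 3.141, -0.0]
wrist_force: [-0.7, 0.3, -0.2]
finger_gap: 44.7
```

Run:
```python
from h import *
from bench import env,eyes
c=wrist(env,eyes,"w12")
```

```text
(no output)
```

View pics/w12.png

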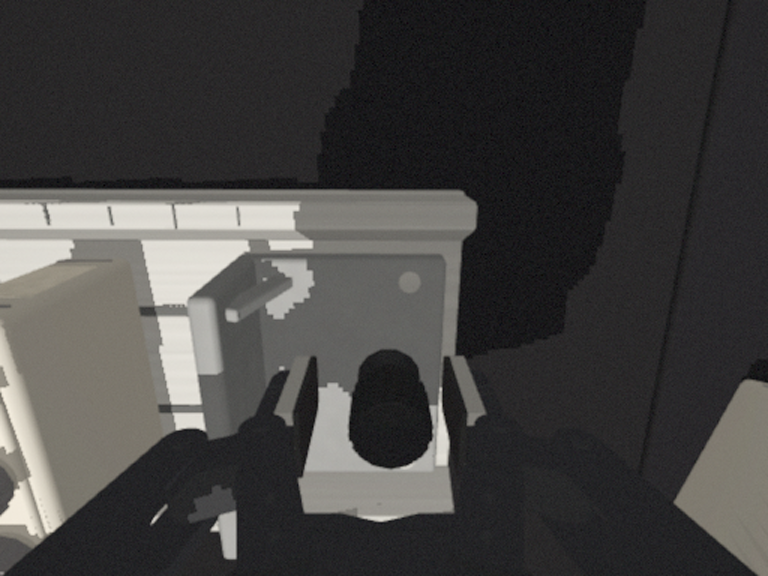

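Knob (px ~390,410) sits between the pads. Closing.

Request:
move_arm([
  [[0,0.001,0],[0,0,0],0.015],
  [[0,0.001,0],[0,0,0],0.015],
  [[0,0.001,0],[0,0,0],0.015],
  [[0,0.001,0],[0,0,0],0.015],
  [[0,0.001,0],[0,0,0],0.015],
], grip_force=40)

```text
time_s: 25.65
tcp_pos: [555.6, -5.0, 26.9]
tcp_rot: [0.052, 3.139, 0.001]
wrist_force: [-0.5, 1.2, 5.9]
finger_gap: 23.6
```

Run:
```python
from h import *
from bench import env,eyes
c=wrist(env,eyes,"w13")
p,r,s=pose(env);print(p,s["wrist_force"],s["finger_gap"],r.as_matrix()[:,0],r.as_matrix()[:,1])
```

```text
[555.55811498  -5.00161294  26.86707928] [-0.63849603  1.43847221  5.39211481] 23.69364491260235 [-0.99945553  0.03293592 -0.00196666] [3.29349174e-02 9.99457352e-01 5.40755413e-04]
```

View pics/w13.png

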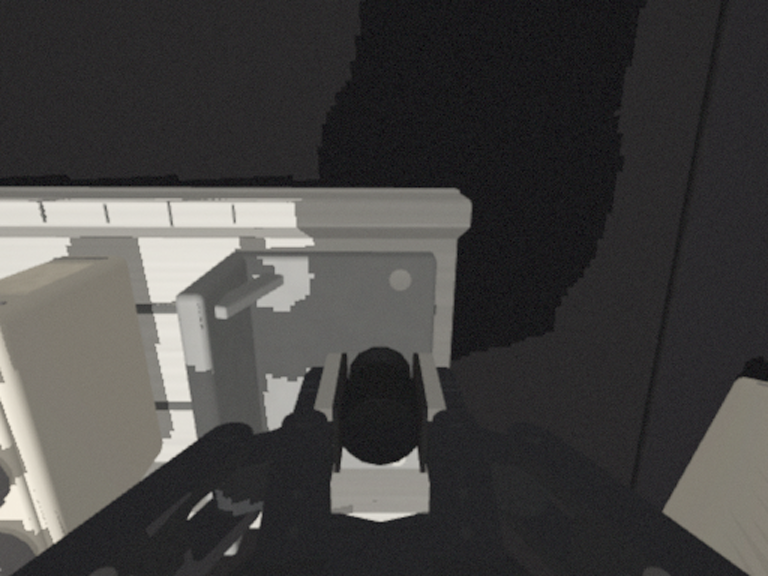

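Request:
move_arm([
  [[0,-0.008,0],[0,0,0],0.015],
  [[0,-0.016,0],[0,0,0],0.015],
  [[0,-0.024,0],[0,0,0],0.015],
  [[0,-0.03,0],[0,0,0],0.015],
  [[0,-0.034,0],[0,0,0],0.015],
  [[0,-0.038,0],[0,0,0],0.015],
  [[0,-0.042,0],[0,0,0],0.015],
  [[0,-0.046,0],[0,0,0],0.015],
  [[0,-0.05,0],[0,0,0],0.015],
])

```text
time_s: 26.82
tcp_pos: [553.7, -54.5, 26.8]
tcp_rot: [0.051, 3.139, 0.003]
wrist_force: [-1.0, 3.3, 7.3]
finger_gap: 23.5
```

Run:
```python
from h import *
from bench import env,eyes
c=wrist(env,eyes,"w14")
```

```text
(no output)
```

View pics/w14.png

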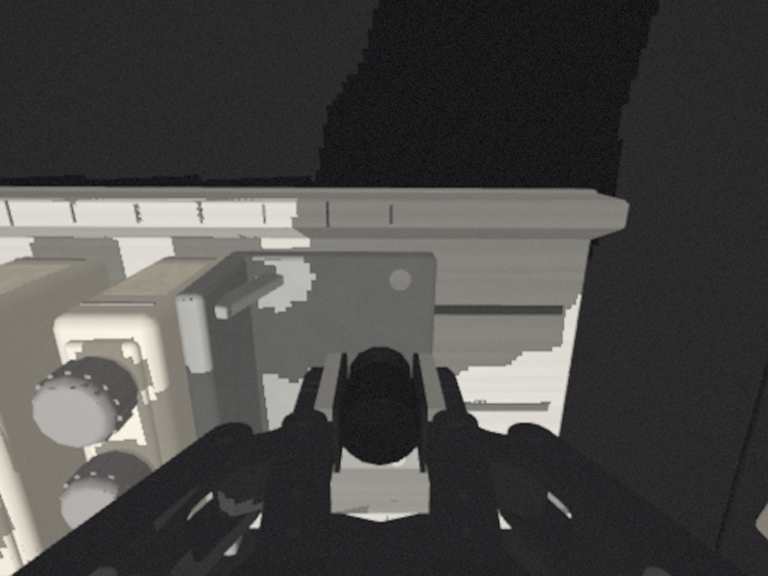

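Request:
move_arm([
  [[0,-0.005,0],[0,0,0],0.015],
  [[0,-0.01,0],[0,0,0],0.015],
  [[0,-0.015,0],[0,0,0],0.015],
  [[0,-0.02,0],[0,0,0],0.015],
  [[0,-0.025,0],[0,0,0],0.015],
  [[0,-0.03,0],[0,0,0],0.015],
  [[0,-0.035,0],[0,0,0],0.015],
  [[0,-0.04,0],[0,0,0],0.015],
  [[0,-0.045,0],[0,0,0],0.015],
  [[0,-0.05,0],[0,0,0],0.015],
  [[0,-0.055,0],[0,0,0],0.015],
  [[0,-0.06,0],[0,0,0],0.015],
  [[0,-0.063,0],[0,0,0],0.015],
])

```text
time_s: 28.5
tcp_pos: [551.4, -116.6, 26.9]
tcp_rot: [0.05, 3.14, 0.005]
wrist_force: [-1.1, 5.8, 8.4]
finger_gap: 23.7
```

Run:
```python
from h import *
from bench import env,eyes
c=wrist(env,eyes,"w15")
c=eyes.read_camera("scene")
cv2.imwrite("pics/s15.png",cv2.resize(c["pixels"][120:220,210:330],None,fx=5,fy=5,interpolation=cv2.INTER_CUBIC))
```

```text
(no output)
```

View pics/w15.png

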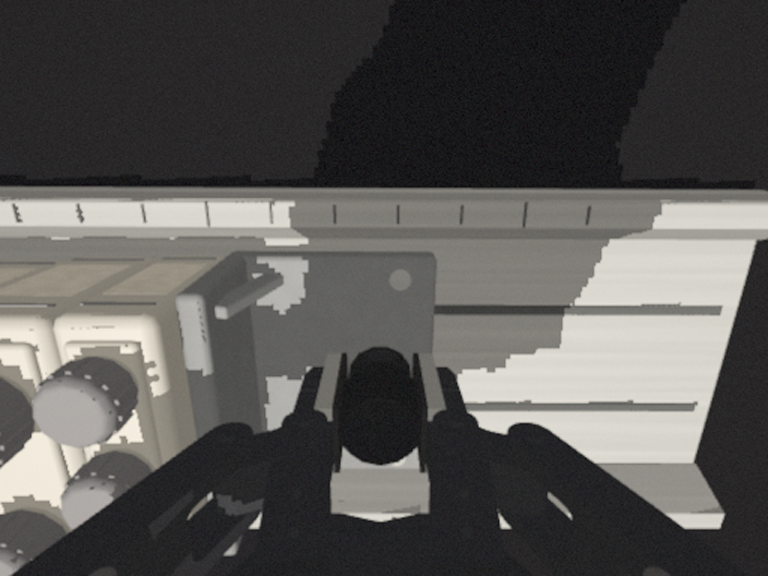

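View pics/s15.png

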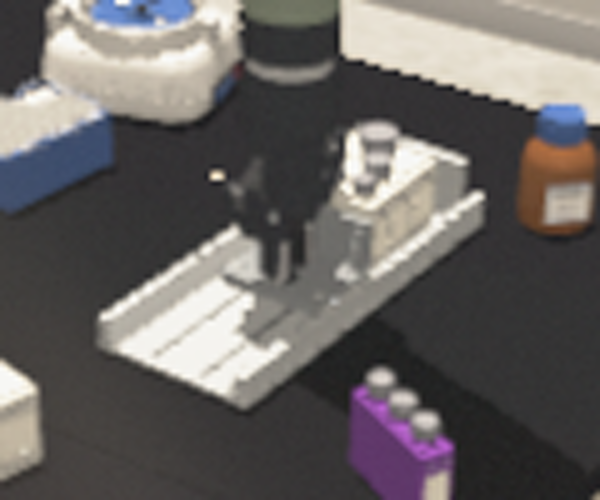

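Request:
move_arm([
  [[0,-0.003,0],[0,0,0],0.015],
  [[0,-0.006,0],[0,0,0],0.015],
  [[0,-0.009,0],[0,0,0],0.015],
  [[0,-0.012,0],[0,0,0],0.015],
  [[0,-0.014,0],[0,0,0],0.015],
  [[0,-0.015,0],[0,0,0],0.015],
  [[0,-0.015,0],[0,0,0],0.015],
])

```text
time_s: 29.48
tcp_pos: [550.9, -131.6, 26.9]
tcp_rot: [0.05, 3.14, 0.005]
wrist_force: [-1.6, 6.4, 8.7]
finger_gap: 23.7
```

Request:
move_arm([
  [[0,-0.001,0],[0,0,0],0.015],
  [[0,-0.002,0],[0,0,0],0.015],
  [[0,-0.003,0],[0,0,0],0.015],
  [[0,-0.004,0],[0,0,0],0.015],
  [[0,-0.004,0],[0,0,0],0.015],
])

```text
time_s: 30.1
tcp_pos: [550.7, -135.6, 26.9]
tcp_rot: [0.05, 3.14, 0.005]
wrist_force: [-2.2, 6.4, 8.2]
finger_gap: 23.7
```

Run:
```python
from h import *
from bench import env,eyes
c=wrist(env,eyes,"w16");c=eyes.read_camera("top")
cv2.imwrite("pics/t16.png",cv2.resize(c["pixels"][150:250,250:370],None,fx=5,fy=5,interpolation=cv2.INTER_CUBIC))
```

```text
(no output)
```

View pics/t16.png

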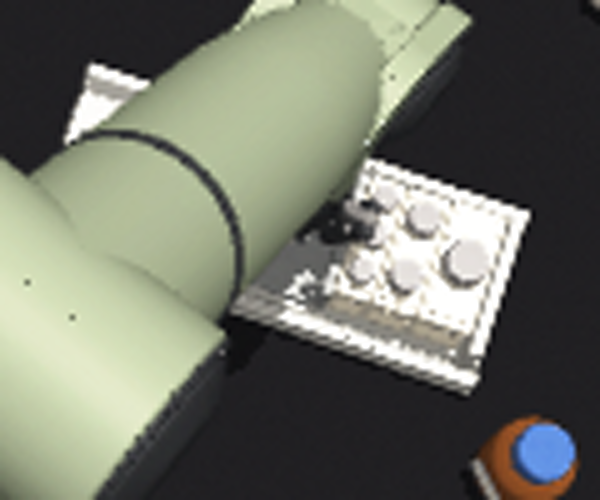

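Request:
move_arm([
  [[0,-0.001,0],[0,0,0],0.015],
  [[0,-0.002,0],[0,0,0],0.015],
  [[0,-0.003,0],[0,0,0],0.015],
  [[0,-0.003,0],[0,0,0],0.015],
])

```text
time_s: 30.7
tcp_pos: [550.6, -138.2, 26.8]
tcp_rot: [0.05, 3.14, 0.006]
wrist_force: [-1.8, 7.1, 8.9]
finger_gap: 23.8
```

Request:
move_arm([
  [[0,-0.001,0],[0,0,0],0.015],
  [[0,-0.002,0],[0,0,0],0.015],
  [[0,-0.002,0],[0,0,0],0.015],
])

```text
time_s: 31.08
tcp_pos: [550.6, -138.2, 26.8]
tcp_rot: [0.048, 3.139, 0.012]
wrist_force: [-1.6, 12.2, 10.1]
finger_gap: 23.9
```

Request:
move_arm([
  [[0,-0.001,0],[0,0,0],0.015],
  [[0,-0.002,0],[0,0,0],0.015],
  [[0,-0.002,0],[0,0,0],0.015],
])

```text
time_s: 31.45
tcp_pos: [550.6, -138.2, 26.8]
tcp_rot: [0.046, 3.139, 0.019]
wrist_force: [0.2, 17.9, 11.9]
finger_gap: 23.7
```

Request:
move_arm([
  [[0,-0.001,0],[0,0,0],0.015],
  [[0,-0.002,0],[0,0,0],0.015],
  [[0,-0.002,0],[0,0,0],0.015],
])

```text
time_s: 31.82
tcp_pos: [550.7, -138.2, 26.8]
tcp_rot: [0.044, 3.138, 0.025]
wrist_force: [0.3, 24.6, 12.8]
finger_gap: 23.8
```

Run:
```python
from h import *
from bench import env,eyes
c=wrist(env,eyes,"w17")
```

```text
(no output)
```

View pics/w17.png

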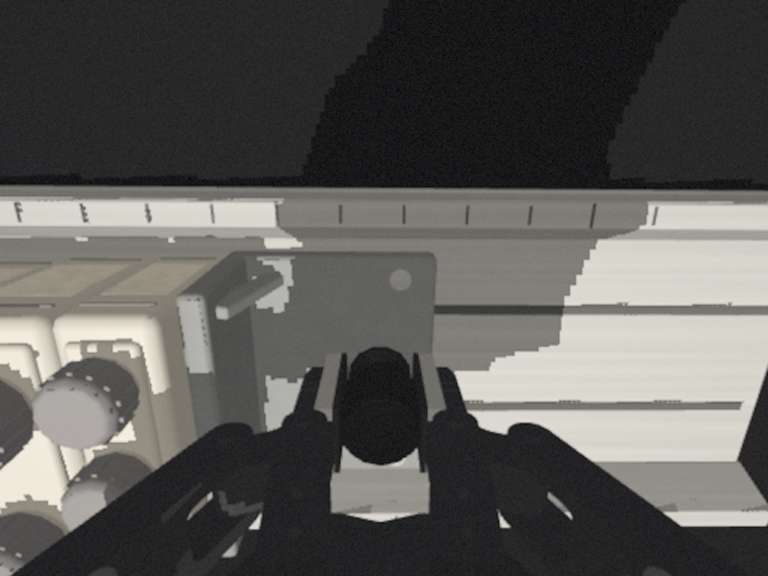

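Request:
move_arm([
  [[0,0.002,0],[0,0,0],0.015],
  [[0,0.004,0],[0,0,0],0.015],
  [[0,0.004,0],[0,0,0],0.015],
])

```text
time_s: 32.25
tcp_pos: [550.6, -138.2, 26.8]
tcp_rot: [0.048, 3.139, 0.011]
wrist_force: [-0.7, 12.0, 10.2]
finger_gap: 23.2
```

Request:
move_arm([
  [[0,0.0015,0],[0,0,0],0.015],
  [[0,0.0015,0],[0,0,0],0.044],
  [[0,0.0015,0],[0,0,0],0.044],
  [[0,0.0015,0],[0,0,0],0.044],
])

```text
time_s: 32.75
tcp_pos: [550.1, -141.2, 25.7]
tcp_rot: [-0.053, -3.141, 0.001]
wrist_force: [0.2, -0.2, 0.2]
finger_gap: 44.0
```

Run:
```python
from h import *
from bench import env,eyes
c=wrist(env,eyes,"w18")
```

```text
(no output)
```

View pics/w18.png

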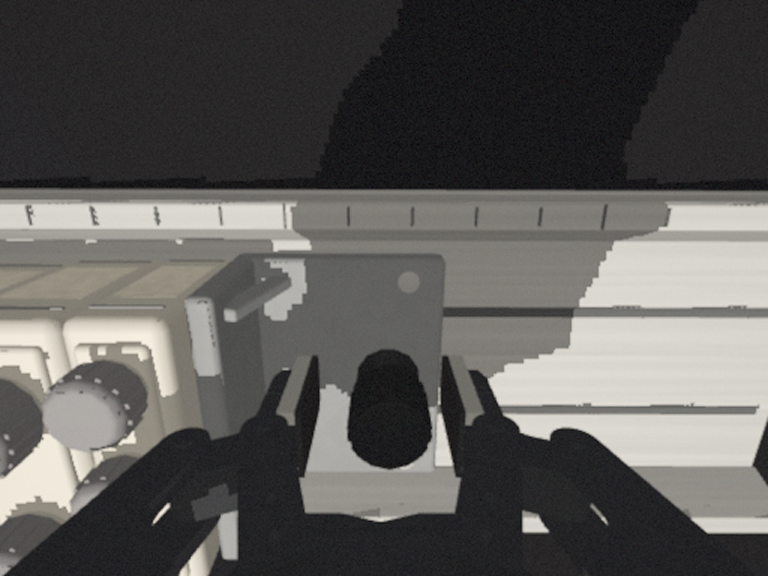

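Knob free. Lift clear and move aside for a final look.

Request:
move_arm([
  [[0,0.002,-0.015],[0,0,0],0.044],
  [[0,0.002,-0.05],[0,0,0],0.044],
  [[0,0.002,-0.1],[0,0,0],0.044],
  [[0,-0.02,-0.15],[0,0,0],0.044],
  [[0.01,-0.06,-0.19],[0,0,0],0.085],
  [[0.02,-0.07,-0.21],[0,0,0],0.085],
  [[0.02,-0.07,-0.21],[0,0,0],0.085],
])

```text
time_s: 33.67
tcp_pos: [528.5, -211.3, 238.4]
tcp_rot: [0.055, 3.137, -0.003]
wrist_force: [-0.3, -0.2, 0.1]
finger_gap: 85.0
```

Run:
```python
from h import *
from bench import env,eyes
c=eyes.read_camera("wrist")
cv2.imwrite("pics/w19.png",cv2.resize(c["pixels"][80:250,100:360],None,fx=3,fy=3,interpolation=cv2.INTER_CUBIC))
c=eyes.read_camera("scene");cv2.imwrite("pics/s19.png",cv2.resize(c["pixels"][100:300,110:340],None,fx=3,fy=3,interpolation=cv2.INTER_CUBIC))
```

```text
(no output)
```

View pics/w19.png

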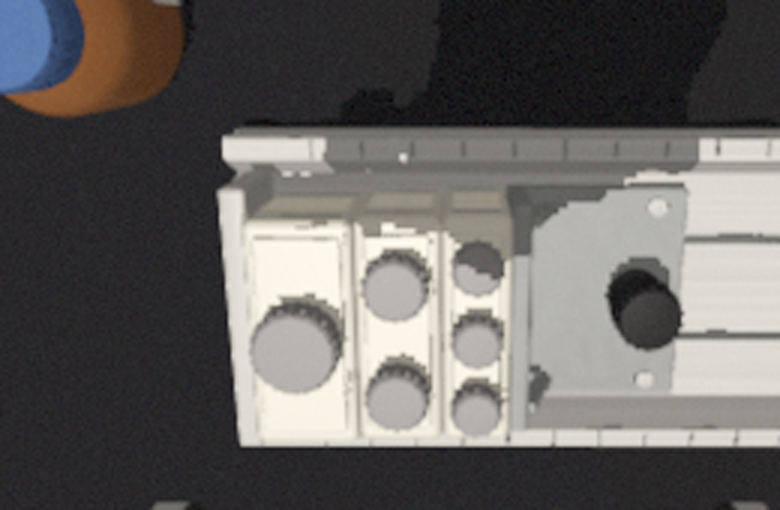

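View pics/s19.png

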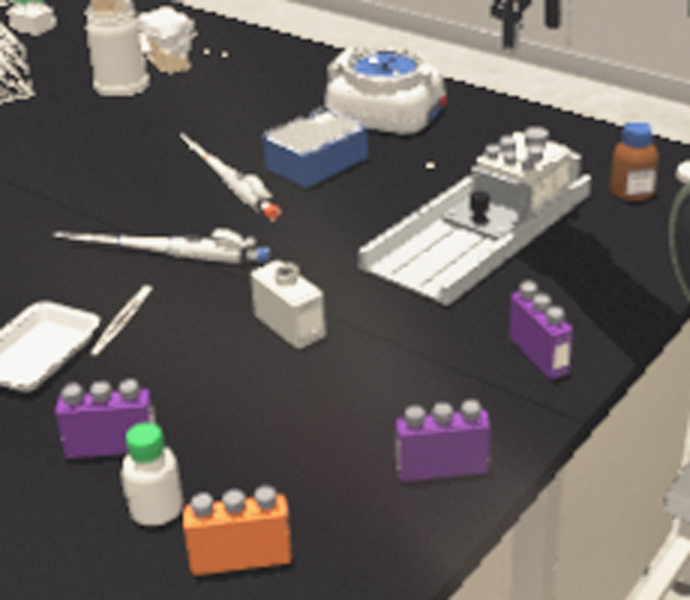

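```bash
python3 -c "
from bench import env
print(env.finish_job())"
```

```text
the job is handed in; nothing more can be done
None
```

I stood the three capped cartridges upright in the rack: one-cap at the end wall, then two-cap, then three-cap. I then slid the stop up by its knob until the row was solid against the wall, backed off and let go. The job was handed in at about 34 s of robot time.

- **Packing:** The stop held still at y = -138.2 mm while the push force rose from 7 to 25 N. That puts the knob 153 mm from my measured wall, which matches the 98 + 55 mm expected for a packed row.
- **Final pictures:** The wrist and scene pictures show the row upright, in order, with no visible gaps. The open cartridge, both bottles and the orange and purple look-alikes looked undisturbed, and the gripper was clear of everything.
- **What disagreed:**
  - The top and wrist cameras differed by 3–5 mm in y, so I used the wrist readings.
  - The stop first measured about 231 mm from the wall rather than 240, so I packed it by force, not by a counted travel.
- **Not checked:** I did not measure the stop's joint value directly.

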